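# Pause the label printer and flip its cover open

### The arm

A 6-joint arm with a two-finger parallel gripper is mounted at the origin on the work surface. World frame = base frame: x ahead of the robot, y to its left, z up, the work surface at z = 0. Lengths are in m, angles in degrees, forces in N, time in s.
With the tool pointing down it reaches from about 0.3 to 0.75 m from the base axis. Payload 8.5 kg.
Tool frame: the origin (TCP) lies midway between the tips of the shut fingers; the grasp point (between the pads) lies 19 mm behind it (env.hold_point_z is the distance from the TCP to the grasp point, in m); z points along the fingers, y is the line along which they close (so a half turn about z gives the same grasp; the last joint's range is limited). The gripper opens to 85 mm and grips with 20 to 120 N. Pads are 22 mm wide; open, the fingers measure 114 mm over their backs; the gripper's body (76 mm by 85 mm) begins 54 mm behind the grasp point. The pads swing forward as they close: fully open they stand 13 mm farther back than shut.
Start: joints at [-89.112, 21.807, 74.336, -0, 83.858, -12.336], TCP at [0.126, -0.535, 0.208] pointing down, gripper open.
Joint ranges: [-178.18, 178.18], [-50.72, 133.34], [12.68, 142.11], [-81.47, 261.47], [9.98, 163.14], [-165.26, 165.26]. Speed limits (degrees/s): [136.94, 136.94, 180, 180, 180, 180].

### API

Orientations are given as a 3x3 rotation matrix whose columns are the frame's x, y, z axes.
In Python, from rig import observe, get_image, camera_info, env gives the robot as it stands.
- The arm moves only by the tool drive_tool, never from a script. Its arguments are lists of equal length, an entry for each row: "offset": the shift along the tool's x, y, z in units of 40 mm (1.0 is 40 mm), a list of three; "turn": the turn, a rotation vector about the tool's x, y, z in units of 6 degrees (1.0 is 6 degrees), a list of three; "hand": the opening, from 0 (shut) to 1 (fully open). A call has exactly 10 rows; each row shifts and turns the commanded pose from where the row before left it, along the tool's axes as they then stand; what a row does not reach is not made up. A row lasts 1/8 s, in which the tool goes at most 62.5 mm and 10.7 degrees, less where a joint would pass 70% of its speed; a pose out of reach is approached as far as the arm can. A call is refused whole if a number of a shift passes 1 or a number of a turn 1, either way. A call with a gripper value outside its range is refused whole. The fingers move at their own pace and stop on an object; "newtons" is the grip in N (left out, the last holds). Time passes only in rows, so rows that do not move let the fingers close, or fill a call up. It gives the time, the measured TCP pose, the force, the opening and the grip force at its end, in the units of the state.
- observe(): the state, without advancing time (a new reading comes with each control period).
- get_image(name): name is "scene" or "top" or "wrist"; returns the picture (400x640x3 uint8, blue, green, red); there is no depth.
- camera_info(name): a dict with "fx", "fy", "cx", "cy" (pixels), "world_to_cam" (4x4, takes a point from world to camera coordinates). Camera axes: x right, y down, z forward; pixel columns grow to the right and rows downward; lengths in m; the calibration is good to about 2 mm. A picture is of the moment at which its call begins: read the wrist's pose just before it. camera_info takes no time and is no camera call; for the wrist camera it gives the pose at the moment of the call.
- env.close_job(): hands the job in; it is judged then, once.
The state is a dict: "time_s": time; "q": joint angles; "qvel": joint speeds; "joint_efforts": joint torques, N m; "position": TCP position; "tool_rot": TCP orientation; "ft_force": force on the tool from outside, world axes, zero at the start; "wrist_torque": the same for the moment, N m; "grip_width": finger opening in m; "gripper_force": force on a finger pad.
Only numpy, scipy, OpenCV 4.12 (cv2) and the standard library are available. Lean on these libraries where they do the work, as an engineer would, in place of code of your own. Each camera call takes 0.05 s, during which the arm holds its last target. There are 200 camera calls.

### The job

The label printer on the packing bench needs a new roll. With a fingertip press its yellow pause button all the way down and let it come back up, then push the printer's cover up by its orange lip and tip it over backwards until it rests open by itself. Only push the cover, never pinch the lip; leave the green button unpressed and the loose things around the printer where they lie.

Things in the scene. Friction and masses are not known exactly. Their poses are not given: they have to be found in the camera images.
- printer: black label printer fixed to the bench, front turned to the robot's left (within 25 deg), 185 deep (x) x 210 wide (y) x 120 mm high; origin on its underside, midway in y, 85 mm behind the front face; x axis from front to back, z up. The flat hinged cover closes the part y = -52 to 105 mm over a tub with a label roll; the part y = -105 to -52 mm is a strip with two push buttons.
- cover (a joint): angle of the cover in rad: 0 shut, grows as its front rises, passes over-center at about 1.52, stops at 1.95 where gravity holds it open. Below 1.5 it falls shut when released. The hinge turns freely; the cover weighs about 0.26 kg, the pushing force at the lip is 1.5 to 3 N.
- cover_hinge (a point): middle of the cover's hinge axis, which runs along the printer's y at the back (85 mm behind the printer's origin, 121 mm up). The frame turns with the cover: with the cover shut its axes are those of the printer.
- cover_lip (a point): middle of the lower front edge of the cover's orange lip, 205 mm from the hinge axis, 121 mm above the bench when shut. The lip is 140 mm wide (along y), 12 mm thick, its flat underside overhangs the printer's front face by 35 mm; below it is free air down to the bench. The frame turns with the cover.
- pause (a joint): travel of the yellow pause button in m: 0 up, 0.006 fully down; a spring returns it, fully down takes 4 N
- pause_top (a point): centre of the top of the yellow pause button, 26 mm across, facing up, 142 mm above the bench, on the printer's control strip; it and the green button change places between runs (70 mm apart)
- feed (a joint): travel of the green feed button in m: 0 up, 0.006 fully down; not to be pressed
- feed_top (a point): centre of the top of the green feed button, 26 mm across, facing up
- label_roll: spare white label roll standing on end, 96 across x 100 mm high; a loose bystander; origin at the centre of its underside
- tape_roll: brown packing tape roll lying flat, 96 across x 50 mm high; a loose bystander; origin at the centre of its underside
- marker: blue and black marker pen lying on the bench, 130 mm long (x), 17 mm high; a loose bystander; origin at the centre of its underside
- cutter: red box cutter lying on the bench, 160 mm long (x), 21 mm high; a loose bystander; origin at the centre of its underside
- parcel: brown parcel, 210 (x) x 150 (y) x 70 mm high; a loose bystander; origin at the centre of its underside
- mug: blue mug, 80 across x 90 mm high; a loose bystander; origin at the centre of its underside
- flatbox: flat brown carton, 220 (x) x 160 (y) x 35 mm high; a loose bystander; origin at the centre of its underside

How it is judged (in metres and radians):
On the way, in this order (a step that is already met when the one before it is completed fails the run):
1. the pause button is pressed down while the cover is shut (value of joint pause above 0.0045 m and value of joint cover below 0.1 rad), for 0.05 s.
2. the pause button is up again, the cover still shut (value of joint pause below 0.0015 m and value of joint cover below 0.1 rad), for 0.05 s.
3. the cover has gone past its over-center point (value of joint cover above 1.6 rad), for 0.05 s.
At the end, for the whole second after the job is handed in: The cover lies open and still on its back stop (joint above 1.8 rad), both buttons are up, and every loose thing is within 30 mm of where it started (value of joint cover above 1.8 rad and velocity of joint cover between -0.05 and 0.05 rad/s and value of joint each of pause, feed below 0.0015 m and distance of each of label_roll, tape_roll, marker, cutter, parcel, mug, flatbox from where it was at the start of the episode below 0.03 m); the robot touches nothing.
It fails at once if the green feed button is pressed (more than 3 mm) (value of joint feed above 0.003 m).
It fails at once if the cover's lip is pinched (upper and lower side pressed at once) (contact force between the fingers and cover_c1 above 2 N and contact force between the fingers and cover_c2 above 2 N).
It fails at once if a loose thing is lifted (more than 15 mm) or shoved away (more than 30 mm) (height (world z) of any of label_roll, tape_roll, marker, cutter, parcel, mug, flatbox above 0.015 m or distance of any of label_roll, tape_roll, marker, cutter, parcel, mug, flatbox from where it was at the start of the episode above 0.03 m).
It also fails if it takes over 51 s, if anything falls off the work surface, if the arm or the gripper's body presses on something with over 40 N, if the wrist force passes 120 N, or if a joint passes its speed limit or range.

## Working session

There is one attempt and no reset: what is moved stays moved. The work goes in short steps, Python scripts to look and compute and a tool call to move; the robot and the scene stay as the last step left them, time stands still between calls to the robot, and variables do not carry over. Pictures are saved under pics/ and viewed, at most 10 in all, crops included, and the job is handed in when it is done.

Besides the shell and the picture viewer there is one more tool, called by a JSON object that holds its "method" and its "body", one argument or row to a line. drive_tool: Moves the arm, as the interface text tells. Its arguments: {"type":"object","properties":{"offset":{"type":"array"},"turn":{"type":"array"},"hand":{"type":"array"},"newtons":{"type":"number"}},"required":["offset","turn","hand"]}

```bash
mkdir -p pics
python3 - <<'E'
from rig import *
import cv2
for n in ("scene","top"):
    cv2.imwrite(f"pics/{n}0.png",get_image(n))
    i=camera_info(n);print(n,i)
s=observe();print(s)
E
```

```text
scene {'fx': 423.65819108001904, 'fy': 423.65819108001904, 'cx': 329.0136507783825, 'cy': 200.50985610644526, 'world_to_cam': array([[-0.20680543,  0.97829505, -0.01304991,  0.08287557],
       [ 0.80893712,  0.16347131, -0.56471043, -0.3278629 ],
       [-0.55032013, -0.12734174, -0.82518594,  2.00157774],
       [ 0.        ,  0.        ,  0.        ,  1.        ]])}
top {'fx': 433.0946625569981, 'fy': 433.0946625569981, 'cx': 321.8623031154044, 'cy': 195.23477232196157, 'world_to_cam': array([[-0.02619942, -0.99964362,  0.00512064,  0.00582098],
       [-0.99690144,  0.0257468 , -0.07432778,  0.51936716],
       [ 0.07416946, -0.00705212, -0.99722072,  1.48482687],
       [ 0.        ,  0.        ,  0.        ,  1.        ]])}
{'time_s': 0.1, 'q': array([-8.91134939e+01,  2.18336642e+01,  7.43790359e+01, -6.73193579e-04,
        8.38594158e+01, -1.23373850e+01]), 'qvel': array([-0.11962895, -0.14957559, -0.06873394, -0.02160936,  0.04279681,
        0.04234815]), 'joint_efforts': array([ 5.72990786e-03, -4.49215472e+01, -2.31656170e+01, -1.00349935e-04,
        3.62532417e-03,  1.69293435e-05]), 'position': array([ 0.12579096, -0.53511266,  0.20791412]), 'tool_rot': array([[ 9.73483315e-01,  2.28758024e-01, -3.11544188e-05],
       [ 2.28757881e-01, -9.73482536e-01,  1.25832909e-03],
       [ 2.57524594e-04, -1.23208920e-03, -9.99999208e-01]]), 'ft_force': array([ 0.09606599,  0.81168928, -0.06454808]), 'wrist_torque': array([ 0.01655024, -0.00248782, -0.04715763]), 'gripper_force': 0.0, 'grip_width': 0.08564586143434379}
```

View pics/scene0.png

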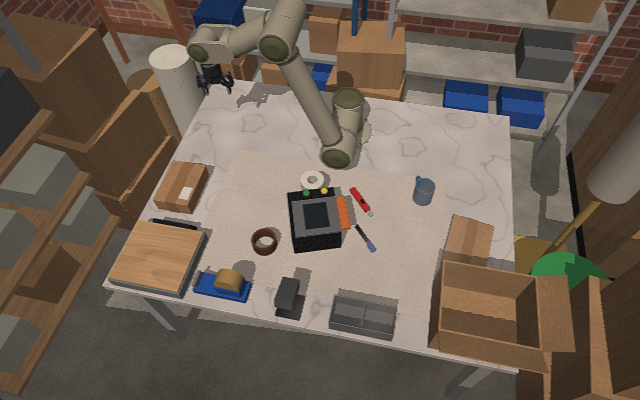

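View pics/top0.png

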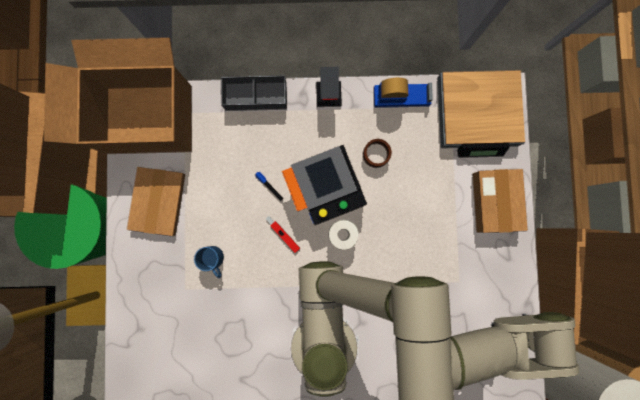

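The scene view shows the printer with its cover shut: the lip is at about (343,212), the yellow button at (324,191) and the green at (306,193). In the top view the lip is at (294,188), yellow at (323,212), green at (343,205), the white roll at (343,235), the cutter at (285,236), the marker at (268,186) and the tape at (377,153). Next I measure these.

```bash
cat > h.py <<'E'
import cv2,numpy as np
from rig import *
def ray(n,uv):
    i=camera_info(n);T=np.linalg.inv(i["world_to_cam"])
    d=T[:3,:3]@np.array([(uv[0]-i["cx"])/i["fx"],(uv[1]-i["cy"])/i["fy"],1.])
    return T[:3,3],d
def plane(n,uv,z):
    o,d=ray(n,uv);return o+d*(z-o[2])/d[2]
def tri(a,b):
    A=[];B=[]
    for o,d in (a,b):
        d=d/np.linalg.norm(d);P=np.eye(3)-np.outer(d,d);A.append(P);B.append(P@o)
    return np.linalg.lstsq(np.vstack(A),np.hstack(B),rcond=None)[0]
R={"yellow":((22,150,120),(35,255,255)),"green":((45,100,60),(80,255,255)),"orange":((5,180,120),(16,255,255))}
def blob(im,c,win):
    x0,y0,x1,y1=win
    m=cv2.inRange(cv2.cvtColor(im,cv2.COLOR_BGR2HSV),*R[c]);k=np.zeros_like(m);k[y0:y1,x0:x1]=m[y0:y1,x0:x1]
    n,l,s,ce=cv2.connectedComponentsWithStats(k)
    j=1+np.argmax(s[1:,4]);pts=np.argwhere(l==j)[:,::-1].astype(np.float32)
    return ce[j],s[j,4],pts
E
python3 - <<'E'
from h import *
W={"scene":(280,170,360,260),"top":(270,140,370,230)}
im={n:cv2.imread(f"pics/{n}0.png") for n in W}
P={}
for c,z in (("yellow",.141),("green",.141),("orange",.13)):
    b={n:blob(im[n],c,W[n]) for n in W}
    print(c,[(b[n][0].round(1),b[n][1],plane(n,b[n][0],z).round(4)) for n in W],tri(*[ray(n,b[n][0]) for n in W]).round(4))
    if c=="orange":
        box=cv2.boxPoints(cv2.minAreaRect(b["top"][2]));q=np.array([plane("top",p,.133) for p in box]);print(q.round(4),np.linalg.norm(np.diff(q,axis=0),axis=1))
    P[c]=plane("top",b["top"][0],z)
d=P["green"]-P["yellow"];print(np.linalg.norm(d),np.degrees(np.arctan2(d[1],d[0])))
E
```

```text
yellow [(array([323.9, 190.3]), np.int32(33), array([ 0.4564, -0.0066,  0.141 ])), (array([322.5, 212.5]), np.int32(52), array([ 0.4552, -0.0074,  0.141 ]))] [ 0.4552 -0.0072  0.1392]
green [(array([305.7, 192.6]), np.int32(38), array([ 0.4807, -0.0731,  0.141 ])), (array([343.1, 204.4]), np.int32(60), array([ 0.4793, -0.0736,  0.141 ]))] [ 0.4793 -0.0736  0.139 ]
orange [(array([342.8, 213. ]), np.int32(259), array([0.537 , 0.0833, 0.13  ])), (array([294.3, 189.1]), np.int32(425), array([0.5331, 0.0812, 0.13  ]))] [0.5335 0.0821 0.1243]
[[0.5928 0.1196 0.133 ]
 [0.6038 0.0883 0.133 ]
 [0.4746 0.0434 0.133 ]
 [0.4638 0.0745 0.133 ]] [0.03315492 0.13679879 0.03293503]
0.07045313722432514 -70.00105586242515
```

{"method": "drive_tool", "body": {
  "offset": [
    [0.5,-0.5,0],
    [1,-1,0],
    [1,-1,0],
    [1,-1,0],
    [1,-1,0],
    [1,-1,0],
    [1,-1,0],
    [1,-1,0],
    [1,-1,0],
    [1,-1,0]
  ],
  "turn": [
    [0,0,0],
    [0,0,0],
    [0,0,0],
    [0,0,0],
    [0,0,0],
    [0,0,0],
    [0,0,0],
    [0,0,0],
    [0,0,0],
    [0,0,0]
  ],
  "hand": [0,0,0,0,0,0,0,0,0,0],
  "newtons": 40
}}

```text
time_s: 1.35
position: [0.4094, -0.0768, 0.2084]
tool_rot: [[0.974, 0.229, 0.0], [0.229, -0.974, -0.0], [0.0, 0.0, -1.0]]
ft_force: [-0.1, -1.1, 0.1]
grip_width: -0.0001
gripper_force: 0.0
```

{"method": "drive_tool", "body": {
  "offset": [
    [0.9,-0.9,0],
    [0.5,-0.5,0],
    [0,0,0],
    [0,0,0],
    [0,0,0.3],
    [0,0,0.3],
    [0,0,0],
    [0,0,0],
    [0,0,0],
    [0,0,0]
  ],
  "turn": [
    [0,0,0],
    [0,0,0],
    [0,0,-0.6],
    [0,0,-0.5],
    [0,0,0],
    [0,0,0],
    [0,0,0],
    [0,0,0],
    [0,0,0],
    [0,0,0]
  ],
  "hand": [0,0,0,0,0,0,0,0,0,0]
}}

```text
time_s: 2.6
position: [0.4506, -0.0113, 0.1847]
tool_rot: [[0.941, 0.339, 0.001], [0.339, -0.941, -0.0], [0.0, 0.0, -1.0]]
ft_force: [-0.3, -0.3, 0.1]
grip_width: 0.0001
gripper_force: 0.0
```

{"method": "drive_tool", "body": {
  "offset": [
    [0.15,-0.05,0],
    [0,0,0.5],
    [0,0,0.45],
    [0,0,0.1],
    [0,0,0.1],
    [0,0,0.05],
    [0,0,0.03],
    [0,0,0],
    [0,0,0],
    [0,0,0]
  ],
  "turn": [
    [0,0,0],
    [0,0,0],
    [0,0,0],
    [0,0,0],
    [0,0,0],
    [0,0,0],
    [0,0,0],
    [0,0,0],
    [0,0,0],
    [0,0,0]
  ],
  "hand": [0,0,0,0,0,0,0,0,0,0]
}}

```text
time_s: 3.85
position: [0.4555, -0.0073, 0.1353]
tool_rot: [[0.941, 0.339, 0.0], [0.339, -0.941, -0.0], [0.0, 0.0, -1.0]]
ft_force: [0.2, 0.5, 0.8]
grip_width: -0.0002
gripper_force: 0.0
```

{"method": "drive_tool", "body": {
  "offset": [
    [0,0,0.02],
    [0,0,0.02],
    [0,0,0.02],
    [0,0,0],
    [0,0,0],
    [0,0,0],
    [0,0,0],
    [0,0,0],
    [0,0,0],
    [0,0,0]
  ],
  "turn": [
    [0,0,0],
    [0,0,0],
    [0,0,0],
    [0,0,0],
    [0,0,0],
    [0,0,0],
    [0,0,0],
    [0,0,0],
    [0,0,0],
    [0,0,0]
  ],
  "hand": [0,0,0,0,0,0,0,0,0,0]
}}

```text
time_s: 5.1
position: [0.4555, -0.0073, 0.1328]
tool_rot: [[0.941, 0.339, 0.0], [0.339, -0.941, 0.0], [0.0, -0.0, -1.0]]
ft_force: [-0.4, -0.8, -0.2]
grip_width: 0.0001
gripper_force: 0.0
```

Run:
```python
from h import *
print(observe()["ft_force"],observe()["position"])
a=get_image("scene")[150:250,270:390];b=get_image("wrist")
cv2.imwrite("pics/c1.png",np.vstack([cv2.resize(a,(640,534))[:300],cv2.resize(b,(640,400))[:300]]))
print(observe()["ft_force"])
```

```text
[-0.40212289 -0.75626205 -0.24878289] [ 0.45547812 -0.00728416  0.13283176]
[-0.53853694 -0.24695254 -0.10618776]
```

View pics/c1.png

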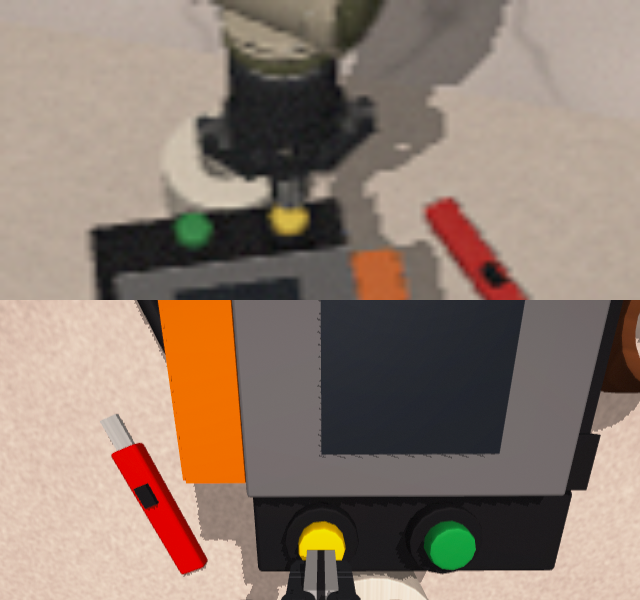

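Scene: the closed fingers stand at the robot-side half of the yellow button, and no force is felt. I'll check the button position with the wrist camera (yellow at about wrist (322,243)).

Run:
```python
from h import *
s=observe();i=camera_info("wrist");im=get_image("wrist");cv2.imwrite("pics/w1.png",im)
print(i)
def pr(p):
    c=i["world_to_cam"]@np.append(p,1);return np.array([c[0]/c[2]*i["fx"]+i["cx"],c[1]/c[2]*i["fy"]+i["cy"]])
print("tcp px",pr(s["position"]))
for c in("yellow","green"):
    ce,a,p=blob(im,c,(240,150,540,320))
    e=cv2.minEnclosingCircle(p);print(c,ce,a,e,p.min(0),p.max(0),plane("wrist",e[0],.139),plane("wrist",e[0],.142))
for z in(.136,.142):print(pr([.4555,-.0073,z]))
```

```text
{'fx': 325.37269761387734, 'fy': 325.37269761387734, 'cx': 320.4683734064479, 'cy': 202.16141378453534, 'world_to_cam': array([[ 3.39562448e-01, -9.40583316e-01,  6.08006701e-04,
        -1.62162723e-01],
       [-8.94085521e-01, -3.22575294e-01,  3.10735033e-01,
         3.87154421e-01],
       [-2.92076060e-01, -1.06057558e-01, -9.50496381e-01,
         4.41656328e-01],
       [ 0.00000000e+00,  0.00000000e+00,  0.00000000e+00,
         1.00000000e+00]])}
tcp px [319.49439555 243.99511268]
yellow [321.71266234 239.35795455] 1232 ((321.51513671875, 245.0872344970703), 24.215158462524414) [299. 221.] [344. 260.] [ 0.45800529 -0.00757491  0.139     ] [ 0.45935418 -0.00707472  0.142     ]
green [449.70307692 244.99179487] 1950 ((449.7339172363281, 244.5233917236328), 25.852916717529297) [424. 221.] [475. 269.] [ 0.48192139 -0.07289143  0.139     ] [ 0.4828235  -0.07117105  0.142     ]
[319.48735296 246.44205911]
[319.46208189 251.3678853 ]
```

View pics/w1.png

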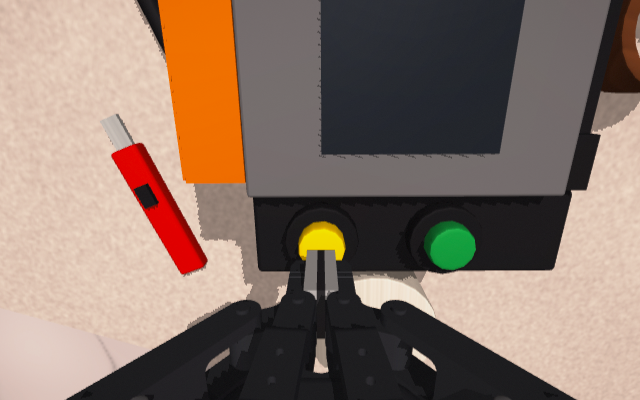

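The image alone doesn't show whether the button is down. I'll raise the tool and compare how the yellow disc looks, and check the force reading.

{"method": "drive_tool", "body": {
  "offset": [
    [0,0,-0.1],
    [0,0,-0.1],
    [0,0,-0.2],
    [0,0,-0.2],
    [0,0,-0.2],
    [0,0,0],
    [0,0,0],
    [0,0,0],
    [0,0,0],
    [0,0,0]
  ],
  "turn": [
    [0,0,0],
    [0,0,0],
    [0,0,0],
    [0,0,0],
    [0,0,0],
    [0,0,0],
    [0,0,0],
    [0,0,0],
    [0,0,0],
    [0,0,0]
  ],
  "hand": [0,0,0,0,0,0,0,0,0,0]
}}

```text
time_s: 6.5
position: [0.4554, -0.0073, 0.1647]
tool_rot: [[0.941, 0.339, -0.0], [0.339, -0.941, 0.0], [-0.0, -0.0, -1.0]]
ft_force: [-0.3, -0.1, 0.2]
grip_width: -0.0002
gripper_force: 0.0
```

Run:
```python
from h import *
s=observe();i=camera_info("wrist");im=get_image("wrist");cv2.imwrite("pics/w2.png",im)
print(s["position"],s["ft_force"])
def full(f,info_im):
    for c in("yellow","green"):
        ce,a,p=blob(info_im,c,(240,150,540,320))
        print(f,c,a,p.min(0),p.max(0),cv2.minEnclosingCircle(p),[plane("wrist",cv2.minEnclosingCircle(p)[0],z)[:2].round(4) for z in(.139,)])
full("w1",cv2.imread("pics/w1.png"));full("w2",im)
h=cv2.cvtColor(im,cv2.COLOR_BGR2HSV)
cv2.imwrite("pics/w2c.png",np.hstack([cv2.resize(cv2.imread(f"pics/{n}.png")[150:310,240:400],(400,400),interpolation=0) for n in("w1","w2")]))
```

```text
[ 0.45542903 -0.00730878  0.16472387] [-0.34929019 -0.08442177  0.19528837]
w1 yellow 1232 [299. 221.] [344. 260.] ((321.51513671875, 245.0872344970703), 24.215158462524414) [array([ 0.4436, -0.0129])]
w1 green 1950 [424. 221.] [475. 269.] ((449.7339172363281, 244.5233917236328), 25.852916717529297) [array([ 0.4723, -0.0912])]
w2 yellow 1291 [302. 203.] [341. 244.] ((321.2402038574219, 223.68148803710938), 20.75633430480957) [array([ 0.4576, -0.0076])]
w2 green 1368 [411. 203.] [452. 244.] ((431.27777099609375, 222.94444274902344), 21.434040069580078) [array([ 0.4819, -0.0733])]
```

View pics/w2c.png

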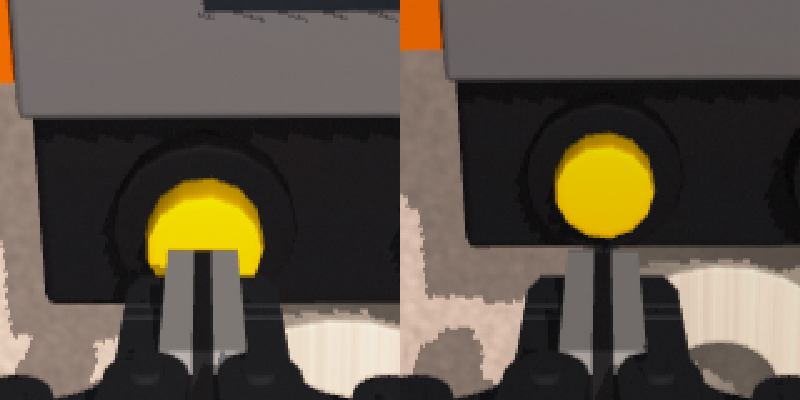

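Run:
```python
from h import *
s=observe();print(s["grip_width"],s["position"])
im=get_image("scene");cv2.imwrite("pics/s2.png",cv2.resize(im[140:220,270:390],(780,520),interpolation=0))
o,d=ray("wrist",(321,249.5));i=camera_info("wrist")
C=s["tool_rot"]
for k in(.10,.12,.14,.16,.18,.2):
    p=o+d*k; j=camera_info("scene");c=j["world_to_cam"]@np.append(p,1)
    print(k,(C.T@(p-s["position"])).round(4),c[0]/c[2]*j["fx"]+j["cx"],c[1]/c[2]*j["fy"]+j["cy"])
```

```text
0.00017605645798386338 [ 0.45546133 -0.00731322  0.16474932]
0.1 [ 0.0344  0.0006 -0.0763] 324.1700551958819 181.57282119345476
0.12 [ 0.0254  0.0007 -0.0582] 323.94806213656943 182.60612104990042
0.14 [ 0.0164  0.0007 -0.0401] 323.73170492807725 183.61318799680558
0.16 [ 0.0075  0.0008 -0.0219] 323.5207716402732 184.59500849462898
0.18 [-0.0015  0.0008 -0.0038] 323.31506083735655 185.55252015639633
0.2 [-0.0105  0.0009  0.0143] 323.11438093622957 186.48661473425489
```

View pics/s2.png

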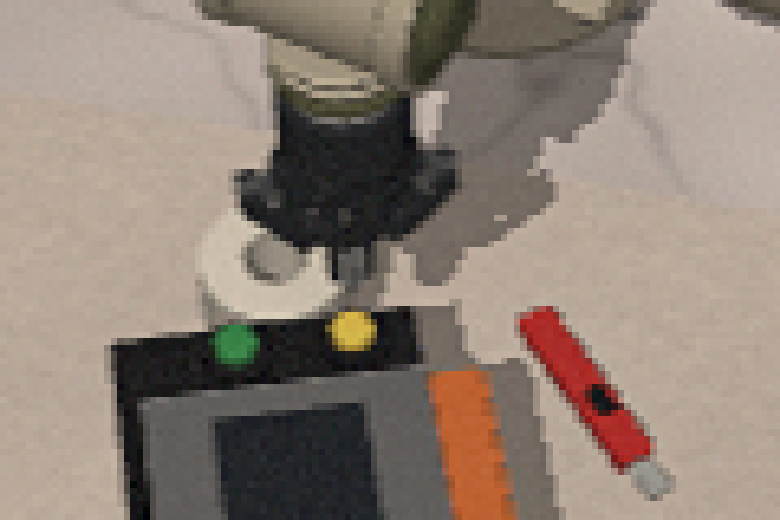

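By triangulation the visible fingertips stand 25–29 mm above the reported TCP. That fits the missing contact force, so the button hasn't been pressed yet. I'll go down further and watch the force.

{"method": "drive_tool", "body": {
  "offset": [
    [0.04,0,0.4],
    [0,0,0.4],
    [0,0,0.1],
    [0,0,0.05],
    [0,0,0.05],
    [0,0,0],
    [0,0,0],
    [0,0,0],
    [0,0,0],
    [0,0,0]
  ],
  "turn": [
    [0,0,0],
    [0,0,0],
    [0,0,0],
    [0,0,0],
    [0,0,0],
    [0,0,0],
    [0,0,0],
    [0,0,0],
    [0,0,0],
    [0,0,0]
  ],
  "hand": [0,0,0,0,0,0,0,0,0,0]
}}

```text
time_s: 7.85
position: [0.457, -0.0068, 0.1248]
tool_rot: [[0.941, 0.339, 0.0], [0.339, -0.941, -0.0], [-0.0, 0.0, -1.0]]
ft_force: [-0.3, -0.7, 0.7]
grip_width: -0.0001
gripper_force: 0.0
```

{"method": "drive_tool", "body": {
  "offset": [
    [0,0,0.05],
    [0,0,0.05],
    [0,0,0.05],
    [0,0,0.05],
    [0,0,0],
    [0,0,0],
    [0,0,0],
    [0,0,0],
    [0,0,0],
    [0,0,0]
  ],
  "turn": [
    [0,0,0],
    [0,0,0],
    [0,0,0],
    [0,0,0],
    [0,0,0],
    [0,0,0],
    [0,0,0],
    [0,0,0],
    [0,0,0],
    [0,0,0]
  ],
  "hand": [0,0,0,0,0,0,0,0,0,0]
}}

```text
time_s: 9.1
position: [0.457, -0.0068, 0.1168]
tool_rot: [[0.941, 0.339, -0.0], [0.339, -0.941, -0.0], [-0.0, 0.0, -1.0]]
ft_force: [-0.9, 0.4, 2.5]
grip_width: -0.0002
gripper_force: 1.0
```

{"method": "drive_tool", "body": {
  "offset": [
    [0,0,0.04],
    [0,0,0.04],
    [0,0,0],
    [0,0,0],
    [0,0,0],
    [0,0,0],
    [0,0,0],
    [0,0,0],
    [0,0,0],
    [0,0,0]
  ],
  "turn": [
    [0,0,0],
    [0,0,0],
    [0,0,0],
    [0,0,0],
    [0,0,0],
    [0,0,0],
    [0,0,0],
    [0,0,0],
    [0,0,0],
    [0,0,0]
  ],
  "hand": [0,0,0,0,0,0,0,0,0,0]
}}

```text
time_s: 10.35
position: [0.457, -0.0068, 0.1136]
tool_rot: [[0.941, 0.339, -0.0], [0.339, -0.941, 0.0], [-0.0, -0.0, -1.0]]
ft_force: [-1.4, 0.7, 3.9]
grip_width: -0.0
gripper_force: 1.8
```

{"method": "drive_tool", "body": {
  "offset": [
    [0,0,0.03],
    [0,0,0],
    [0,0,0],
    [0,0,0.02],
    [0,0,0],
    [0,0,0],
    [0,0,0],
    [0,0,0],
    [0,0,0],
    [0,0,0]
  ],
  "turn": [
    [0,0,0],
    [0,0,0],
    [0,0,0],
    [0,0,0],
    [0,0,0],
    [0,0,0],
    [0,0,0],
    [0,0,0],
    [0,0,0],
    [0,0,0]
  ],
  "hand": [0,0,0,0,0,0,0,0,0,0]
}}

```text
time_s: 11.6
position: [0.4571, -0.0068, 0.1129]
tool_rot: [[0.941, 0.339, 0.001], [0.339, -0.941, -0.001], [0.001, 0.001, -1.0]]
ft_force: [-6.1, 1.7, 18.4]
grip_width: 0.0001
gripper_force: 9.1
```

Fully down: the force jumps at TCP z ≈ 0.113, so the fingertip is really about 23 mm short of the reported TCP. Now I release the button, go to the front of the lip and tilt the tool.

{"method": "drive_tool", "body": {
  "offset": [
    [0,0,-0.1],
    [0,0,-0.4],
    [0,0,-1],
    [0,0,-1],
    [0,0,-0.5],
    [0.64,-0.85,0],
    [0.64,-0.85,0],
    [0.64,-0.85,0],
    [0.63,-0.84,0],
    [0,0,0]
  ],
  "turn": [
    [0,0,0],
    [0,0,0],
    [0,0,0],
    [0,0,0],
    [0,0,0],
    [0,0,0],
    [0,0,0],
    [0,0,0],
    [0,0,0],
    [0,0,0]
  ],
  "hand": [0,0,0,0,0,0,0,0,0,0]
}}

```text
time_s: 12.85
position: [0.5072, 0.1575, 0.2308]
tool_rot: [[0.94, 0.342, -0.001], [0.342, -0.94, 0.0], [-0.001, -0.001, -1.0]]
ft_force: [0.0, -0.5, 0.2]
grip_width: 0.0001
gripper_force: 0.0
```

{"method": "drive_tool", "body": {
  "offset": [
    [0,0,0],
    [0,0,0],
    [0,0,0],
    [0,0,0],
    [0,0,0],
    [0,0,0],
    [0,0,0],
    [0,0,0],
    [0,0,0],
    [0,0,0]
  ],
  "turn": [
    [-1,0,0],
    [-1,0,0],
    [-1,0,0],
    [-1,0,0],
    [-1,0,0],
    [-1,0,0],
    [-1,0,0],
    [-1,0,0],
    [-1,0,0],
    [-1,0,0]
  ],
  "hand": [0,0,0,0,0,0,0,0,0,0]
}}

```text
time_s: 14.1
position: [0.507, 0.1548, 0.2316]
tool_rot: [[0.941, 0.169, 0.294], [0.339, -0.468, -0.816], [-0.001, 0.868, -0.497]]
ft_force: [0.9, -1.1, -0.3]
grip_width: -0.0002
gripper_force: 0.0
```

Run:
```python
from h import *
s=observe();print(s["q"].round(1),s["position"],s["tool_rot"].round(3),s["ft_force"])
a=get_image("scene")[130:250,260:440];b=get_image("top")
cv2.imwrite("pics/c3.png",np.hstack([cv2.resize(a,(450,300)),cv2.resize(b[120:270,180:380],(400,300))])[:,:800])
for n,uv,z in(("marker",(268,186),.01),("cutter",(285,236),.01),("mug",(208,259),.05)):print(n,plane("top",uv,z).round(3))
```

```text
[ 30.3  30.2  81.  -58.6  88.1 113.5] [0.50703585 0.15479587 0.23155596] [[ 0.941  0.169  0.294]
 [ 0.339 -0.468 -0.816]
 [-0.001  0.868 -0.497]] [ 0.89907946 -1.08628129 -0.32794006]
marker [0.557 0.18  0.01 ]
cutter [0.382 0.124 0.01 ]
mug [0.312 0.381 0.05 ]
```

View pics/c3.png

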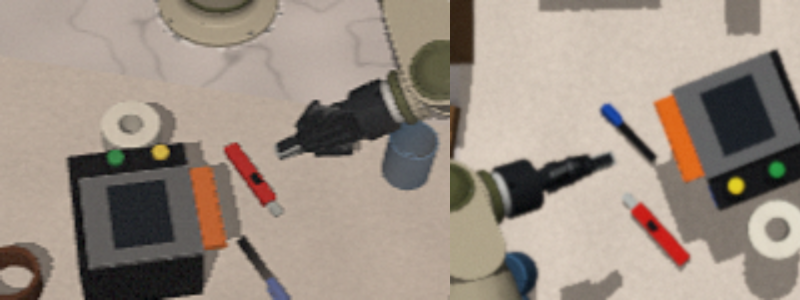

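The view shows the tool tilted, in front of the lip and clear of mug, cutter and marker. I lower it straight down, then move in under the lip.

{"method": "drive_tool", "body": {
  "offset": [
    [0,-0.6,0.34],
    [0,-0.6,0.34],
    [0,-0.6,0.34],
    [0,-0.6,0.34],
    [0,-0.6,0.34],
    [0,-0.54,0.33],
    [0,0,0],
    [0,0,0],
    [0,0,0],
    [0,0,0]
  ],
  "turn": [
    [0,0,0],
    [0,0,0],
    [0,0,0],
    [0,0,0],
    [0,0,0],
    [0,0,0],
    [0,0,0],
    [0,0,0],
    [0,0,0],
    [0,0,0]
  ],
  "hand": [0,0,0,0,0,0,0,0,0,0]
}}

```text
time_s: 15.45
position: [0.507, 0.1559, 0.0691]
tool_rot: [[0.941, 0.169, 0.294], [0.339, -0.471, -0.814], [0.001, 0.866, -0.5]]
ft_force: [-0.7, 0.3, -0.3]
grip_width: -0.0
gripper_force: 0.0
```

Run:
```python
from h import *
s=observe();print(s["q"].round(1),s["position"],s["ft_force"])
T=np.array([.5413,.0613,.0685]);print((s["tool_rot"].T@(T-s["position"])/.04).round(2))
# arc: tip at radius .187 from hinge, finger-lip offset; TCP targets in units, tool frame
R=s["tool_rot"];ex=np.array([.342,-.94,0]);ez=np.array([0,0,1.]);H=np.array([.5984,-.0957,.121])
print((R.T@ex).round(3),(R.T@ez).round(3))
p=cv2.imwrite("pics/w4.png",get_image("wrist"))
```

```text
[ 30.3  43.3  88.7 -60.7  77.4 131.6] [0.50697088 0.15594309 0.0690849 ] [-0.6548515   0.26593803 -0.26507422]
[0.01 1.25 2.19]
[0.003 0.501 0.866] [ 0.001  0.866 -0.5  ]
```

{"method": "drive_tool", "body": {
  "offset": [
    [0,0.25,0.44],
    [0,0.25,0.44],
    [0,0.25,0.44],
    [0,0.25,0.44],
    [0,0.25,0.43],
    [0,0,0],
    [0,0,0],
    [0,0,0],
    [0,0,0],
    [0,0,0]
  ],
  "turn": [
    [0,0,0],
    [0,0,0],
    [0,0,0],
    [0,0,0],
    [0,0,0],
    [0,0,0],
    [0,0,0],
    [0,0,0],
    [0,0,0],
    [0,0,0]
  ],
  "hand": [0,0,0,0,0,0,0,0,0,0]
}}

```text
time_s: 16.75
position: [0.541, 0.0613, 0.0679]
tool_rot: [[0.941, 0.17, 0.294], [0.34, -0.47, -0.815], [0.0, 0.866, -0.5]]
ft_force: [0.3, -1.4, 0.4]
grip_width: -0.0002
gripper_force: 0.0
```

Run:
```python
from h import *
s=observe();print(s["position"],s["ft_force"],s["time_s"])
ex=np.array([.342,-.94,0]);H=np.array([.5984,-.0957,.121]);w=s["position"]-H
print((w@ex).round(4),w[2].round(4))
cur=np.array([w@ex,w[2]])
for k,t in enumerate(np.radians([0,5,10,15,20,25,30,35,40,45,50,55,60,65,70,75,80,85,90,95,100])):
    n=.187*np.array([-np.cos(t),np.sin(t)])+[.016,-.0185];D=(n-cur)/.04;cur=n
    print(5*k,(.501*D[0]+.866*D[1]).round(2),(.866*D[0]-.5*D[1]).round(2))
b=get_image("scene")[130:250,260:440];cv2.imwrite("pics/c5.png",cv2.resize(b,(540,360)))
```

```text
[0.54098861 0.06126466 0.06790559] [ 0.26037949 -1.39947093  0.40717304] 16.75
-0.1672 -0.0531
0 0.7 -0.52
5 0.36 -0.19
10 0.38 -0.16
15 0.39 -0.12
20 0.4 -0.09
25 0.4 -0.05
30 0.41 -0.02
35 0.41 0.02
40 0.4 0.05
45 0.4 0.09
50 0.39 0.12
55 0.38 0.16
60 0.36 0.19
65 0.34 0.22
70 0.32 0.25
75 0.3 0.28
80 0.28 0.3
85 0.25 0.32
90 0.22 0.34
95 0.19 0.36
100 0.16 0.38
```

View pics/c5.png

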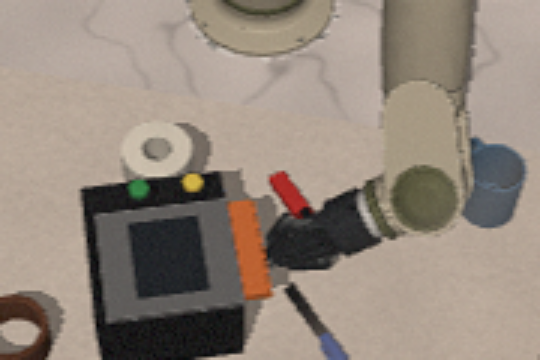

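The finger is under the lip and everything is clear, so I start the arc.

{"method": "drive_tool", "body": {
  "offset": [
    [0,0.23,-0.17],
    [0,0.23,-0.17],
    [0,0.24,-0.18],
    [0,0.18,-0.1],
    [0,0.18,-0.09],
    [0,0.19,-0.08],
    [0,0.19,-0.08],
    [0,0.2,-0.06],
    [0,0.19,-0.06],
    [0,0,0]
  ],
  "turn": [
    [0,0,0],
    [0,0,0],
    [0,0,0],
    [0,0,0],
    [0,0,0],
    [0,0,0],
    [0,0,0],
    [0,0,0],
    [0,0,0],
    [0,0,0]
  ],
  "hand": [0,0,0,0,0,0,0,0,0,0]
}}

```text
time_s: 18.05
position: [0.5419, 0.0587, 0.1517]
tool_rot: [[0.941, 0.169, 0.294], [0.339, -0.471, -0.815], [0.001, 0.866, -0.5]]
ft_force: [-0.6, 1.3, -1.5]
grip_width: -0.0001
gripper_force: 0.7
```

Run:
```python
from h import *
s=observe();print(s["position"],s["ft_force"],s["time_s"],s["gripper_force"],s["q"].round(1))
a=get_image("scene")[130:250,260:440];b=get_image("wrist")
cv2.imwrite("pics/c6.png",np.hstack([cv2.resize(a,(450,300)),cv2.resize(b,(350,300))]))
```

```text
[0.54190067 0.05872152 0.15172529] [-0.6409193   1.33670269 -1.47519385] 18.05 0.660783089697361 [ 19.5  33.8  90.9 -64.8  73.2 120.9]
```

View pics/c6.png

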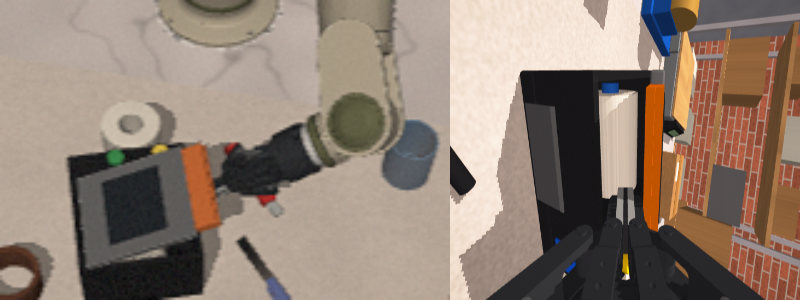

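The cover is rising: the wrist view shows the open tub with the roll inside, and the lip on the finger. I continue.

{"method": "drive_tool", "body": {
  "offset": [
    [0,0.28,-0.07],
    [0,0.28,-0.05],
    [0,0.28,-0.03],
    [0,0.29,-0.02],
    [0,0.29,0],
    [0,0.28,0.02],
    [0,0.28,0.03],
    [0,0.28,0.05],
    [0,0.28,0.07],
    [0,0.27,0.09]
  ],
  "turn": [
    [0,0,0],
    [0,0,0],
    [0,0,0],
    [0,0,0],
    [0,0,0],
    [0,0,0],
    [0,0,0],
    [0,0,0],
    [0,0,0],
    [0,0,0]
  ],
  "hand": [0,0,0,0,0,0,0,0,0,0]
}}

```text
time_s: 19.4
position: [0.5621, 0.0024, 0.2472]
tool_rot: [[0.941, 0.169, 0.294], [0.339, -0.47, -0.815], [0.0, 0.866, -0.5]]
ft_force: [0.3, -0.1, -1.4]
grip_width: 0.0
gripper_force: 0.4
```

Run:
```python
from h import *
s=observe();print(s["position"],s["ft_force"],s["time_s"],s["gripper_force"],s["q"].round(1))
w=s["position"]-np.array([.5984,-.0957,.121]);c=np.array([w@[.342,-.94,0],w[2]])-[.016,-.0185];print(c,np.hypot(*c),np.degrees(np.arctan2(c[1],-c[0])))
a=get_image("scene")[110:250,230:440];b=get_image("wrist")
cv2.imwrite("pics/c7.png",np.hstack([cv2.resize(a,(450,300)),cv2.resize(b,(350,300))]))
```

```text
[0.56208635 0.00244534 0.24719474] [ 0.34644233 -0.05063406 -1.39521484] 19.4 0.4441260010935366 [ 13.   25.7  86.3 -63.7  73.5 106.3]
[-0.12067588  0.14469474] 0.18841241303820624 50.17178447075998
```

View pics/c7.png

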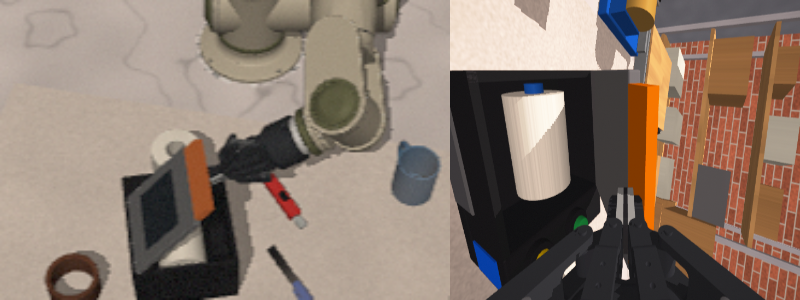

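The cover is at about 50° and rides on the fingertip. I push on past over-center; from here I rely on numbers only, since the picture limit is used up.

{"method": "drive_tool", "body": {
  "offset": [
    [0,0.27,0.1],
    [0,0.26,0.11],
    [0,0.26,0.13],
    [0,0.25,0.14],
    [0,0.24,0.16],
    [0,0.23,0.17],
    [0,0.22,0.18],
    [0,0.21,0.2],
    [0,0.2,0.21],
    [0,0.19,0.22]
  ],
  "turn": [
    [0,0,0],
    [0,0,0],
    [0,0,0],
    [0,0,0],
    [0,0,0],
    [0,0,0],
    [0,0,0],
    [0,0,0],
    [0,0,0],
    [0,0,0]
  ],
  "hand": [0,0,0,0,0,0,0,0,0,0]
}}

```text
time_s: 20.75
position: [0.597, -0.0944, 0.2951]
tool_rot: [[0.941, 0.17, 0.294], [0.339, -0.47, -0.815], [-0.0, 0.866, -0.5]]
ft_force: [0.2, 0.2, -0.3]
grip_width: -0.0001
gripper_force: 0.1
```

{"method": "drive_tool", "body": {
  "offset": [
    [0,0.17,0.23],
    [0,0.16,0.24],
    [0,0.15,0.24],
    [0,0.14,0.25],
    [0,0.13,0.26],
    [0,0.12,0.26],
    [0,0,0],
    [0,0,0],
    [0,0,0],
    [0,0,0]
  ],
  "turn": [
    [0,0,0],
    [0,0,0],
    [0,0,0],
    [0,0,0],
    [0,0,0],
    [0,0,0],
    [0,0,0],
    [0,0,0],
    [0,0,0],
    [0,0,0]
  ],
  "hand": [0,0,0,0,0,0,0,0,0,0]
}}

```text
time_s: 22.0
position: [0.62, -0.1579, 0.2955]
tool_rot: [[0.941, 0.17, 0.294], [0.34, -0.47, -0.815], [0.0, 0.866, -0.5]]
ft_force: [0.9, -0.4, -0.0]
grip_width: -0.0002
gripper_force: 0.0
```

Run:
```python
from h import *
s=observe();print(s["position"],s["ft_force"],s["time_s"],s["gripper_force"],s["q"].round(1))
w=s["position"]-np.array([.5984,-.0957,.121]);c=np.array([w@[.342,-.94,0],w[2]])-[.016,-.0185];print(c,np.hypot(*c),np.degrees(np.arctan2(c[1],-c[0])))
for n,win in(("scene",(220,120,400,280)),("top",(270,120,450,260))):
    im=get_image(n);ce,a,p=blob(im,"orange",win);print(n,ce,a)
    if n=="scene":r=ray(n,ce)
print(tri(r,ray("top",ce)))
```

```text
[ 0.62002339 -0.15793621  0.29553051] [ 0.86076773 -0.37935031 -0.00192165] 22.0 0.0 [ -5.   23.6  80.7 -63.3  61.5  90.7]
[0.04989724 0.19303051] 0.19937530124801245 104.49336637249336
scene [265.82474227 197.20618557] 97
top [378.325   149.30625] 160
[ 0.62699422 -0.16972113  0.28856293]
```

The cover has fallen onto its stop: the lip is at about 112° from shut. I back away.

{"method": "drive_tool", "body": {
  "offset": [
    [0,-0.2,-0.4],
    [0,-0.3,-0.6],
    [0,-0.3,-0.6],
    [0,-0.3,-0.6],
    [0,-0.3,-0.6],
    [0,-0.3,-0.6],
    [0,0,0],
    [0,0,0],
    [0,0,0],
    [0,0,0]
  ],
  "turn": [
    [0,0,0],
    [0,0,0],
    [0,0,0],
    [0,0,0],
    [0,0,0],
    [0,0,0],
    [0,0,0],
    [0,0,0],
    [0,0,0],
    [0,0,0]
  ],
  "hand": [0,0,0,0,0,0,0,0,0,0]
}}

```text
time_s: 23.35
position: [0.5686, -0.016, 0.3045]
tool_rot: [[0.941, 0.169, 0.293], [0.338, -0.47, -0.815], [-0.0, 0.866, -0.5]]
ft_force: [-0.7, 0.0, 0.2]
grip_width: 0.0002
gripper_force: 0.0
```

Run:
```python
from h import *
for k in range(2):
    s=observe();print(s["position"],s["ft_force"],s["gripper_force"])
    ce={}
    for n,win in(("scene",(220,120,400,280)),("top",(270,120,450,260))):
        im=get_image(n);ce[n],a,p=blob(im,"orange",win);print(n,ce[n],a)
    p=tri(*[ray(n,ce[n]) for n in ce]);w=p-[.5984,-.0957,.121];print(p,np.degrees(np.arctan2(w[2],-(w@[.342,-.94,0]))))
# bystanders: changed pixels vs start
a=cv2.imread("pics/top0.png")
for nm,(x,y,r) in dict(cutter=(285,236,28),marker=(268,186,22),tape=(377,153,18),roll=(343,235,18),mug=(208,259,18)).items():
    print(nm,(cv2.absdiff(a,im)[y-r:y+r,x-r:x+r].max(2)>50).mean().round(3))
```

```text
[ 0.56855809 -0.01602585  0.30453426] [-0.67645559  0.01783272  0.18461726] 0.0
scene [265.75268817 197.32258065] 93
top [378.36024845 149.47204969] 161
[ 0.62674792 -0.17008866  0.2874017 ] 115.57030708180298
[ 0.56854    -0.01586785  0.30454906] [0.45206256 0.51523616 0.03481394] 0.0
scene [265.87096774 197.35483871] 93
top [378.18292683 149.11585366] 164
[ 0.62756147 -0.16935663  0.28857727] 115.29917312284347
cutter 0.23
marker 0.634
tape 0.536
roll 0.005
mug 0.118
```

```bash
python3 -c "
from rig import *
print(env.close_job())"
```

```text
the job is handed in; nothing more can be done
None
```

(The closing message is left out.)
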